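# Serve the pretzel with the turner from the cutlery crate

### The arm

A 6-joint arm with a two-finger parallel gripper is mounted at the origin on the work surface. World frame = base frame: x ahead of the robot, y to its left, z up, the work surface at z = 0. Lengths are in mm, angles in rad, forces in N, time in s.
With the tool pointing down it reaches from about 350 to 975 mm from the base axis. Payload 7.1 kg.
Tool frame: the origin (TCP) lies midway between the tips of the shut fingers; the grasp point (between the pads) lies 19 mm behind it; z points along the fingers, y is the line along which they close (so a half turn about z gives the same grasp; the last joint's range is limited). The gripper opens to 88 mm and grips with 3 to 60 N. Pads are 20 mm wide; open, the fingers measure 115 mm over their backs; the gripper's body (75 mm by 178 mm) begins 61 mm behind the grasp point.
Start: joints at [1.321, 0.423, 1.63, -0, 1.089, -0.019], TCP at [142.941, 608.418, 222.675] pointing down, gripper open.
Joint ranges: [-3, 3], [-0.9, 2.11], [0.09, 2.58], [-1.31, 4.45], [0.11, 2.69], [-2.54, 2.54]. Speed limits (rad/s): [2.39, 2.39, 3.01, 3.14, 3.14, 3.14].

### API

Orientations are given as a rotation vector (axis times angle).
In Python, from workcell import ctrl gives the robot as it stands.
- The arm moves only by the shell command python3 -m pendant 'ROWS'. ROWS is a JSON object of lists of equal length, an entry for each row: "grip": the opening, from -1 (shut) to 1 (fully open); "linear": the shift along the tool's x, y, z in mm, a list of three; "angular": the turn, a rotation vector about the tool's x, y, z in rad, a list of three. In form: {"grip": [grip, ...], "linear": [[tx, ty, tz], ...], "angular": [[ax, ay, az], ...]}. A call has 1 to 12 rows; each row shifts and turns the commanded pose from where the row before left it, along the tool's axes as they then stand; what a row does not reach is not made up. A row lasts 1/12 s, in which the tool goes at most 41.7 mm and 7.16 degrees, less where a joint would pass 70% of its speed; a pose out of reach is approached as far as the arm can. A call with a gripper value outside its range is refused whole. The fingers move at their own pace and stop on an object; the grip force is fixed at half the most. Time passes only in rows, so rows that do not move let the fingers close. It gives the time, the measured TCP pose, the force, the opening and the grip force at its end, in the units of the state.
- ctrl.get_obs(): the state, without advancing time (a new reading comes with each control period).
- ctrl.get_image(name): name is "side" or "top" or "wrist"; returns the picture (384x512x3 uint8, red, green, blue); there is no depth.
- ctrl.camera_params(name): a dict with "vfov" (degrees; the focal length in pixels is half the picture's height over the tangent of half this angle, whatever the lens; pixels are square), "cx", "cy" (the principal point, pixels), "R" (3x3) and "t" (3): a world point X has camera coordinates R X + t; the wrist camera has in their place "T_tool_cam" (4x4, takes a point from camera to tool coordinates, whose origin is the TCP and whose axes are the flange's). Camera axes: x right, y down, z forward; pixel columns grow to the right and rows downward; lengths in mm; the calibration is good to about 2 mm. A picture is of the moment at which its call begins: read the wrist's pose just before it. camera_params takes no time and is no camera call.
- ctrl.close_job(): hands the job in; it is judged then, once.
The state is a dict: "t": time; "qpos": joint angles; "qvel": joint speeds; "joint_torque": joint torques, N m; "ee_pos": TCP position; "orientation": TCP orientation; "ft_force": force on the tool from outside, world axes, zero at the start; "moment": the same for the moment, N m; "width": finger opening in mm; "grasp_force": force on a finger pad.
Only numpy, scipy, OpenCV 4.12 (cv2) and the standard library are available. Lean on these libraries where they do the work, as an engineer would, in place of code of your own. Each camera call takes 0.05 s, during which the arm holds its last target. There are 200 camera calls.

### The job

Find the turner (the utensil with the wide rectangular blade) among the utensils in the wooden crate and take it out, leaving the others in the crate. Slide its blade under the pretzel on the cookie sheet, lift the pretzel on the turner without the gripper ever touching the food, carry it over and gently tip it off to lie flat in the middle of the white plate, then lay the turner down with its whole blade flat on the empty cookie sheet. Do not disturb the bowl, the jar or the mug.

Things in the scene. Friction and masses are not known exactly. Their poses are not given: they have to be found in the camera images.
- turner: Steel turner, 210 long, 180 g, loose, standing on its blade in one of three lanes of the crate. Origin: centre of the blade's underside; x ahead to the front edge, z up. Blade flat, slippery, 100 (x) by 80 (y), 2 thick. At its back edge a neck rises to a straight black handle parallel to x: x = -155 to -55, 18 wide, 22 high, centre line at z = 55. Centre of mass near x = -25
- turner_grip (a point): Point on the centre line of the turner's handle, 20 behind its front end (turner x = -75, z = 55), a good place to grip it from above; axes as the turner's
- spoon: Deep serving spoon in the crate: round bowl 58 across, 18 high, with the same raised black handle as the turner (x = -155 to -55, 55 up). Origin: underside of the bowl's centre, x ahead away from the handle
- skimmer: Skimmer in the crate: flat round steel disc 58 across, 4 thick, with the same raised black handle as the turner (x = -155 to -55, 55 up). Origin: underside of the disc's centre, x ahead
- spreader: Small butter spreader, 95 long, 16 wide, 9 high, lying on the crate floor between the raised handles. Origin: underside of its middle, x along it
- fork: Small fork, 95 long, 18 wide, 9 high, lying on the crate floor between the raised handles. Origin: underside of its middle, x along it
- knife: Table knife, 180 long, 18 wide, 8 high, lying crosswise on the spreader and the fork, under the raised handles. Origin: underside of its middle, x along it
- crate: Shallow open wooden crate, fixed, 270 by 270, 42 high, walls and floor 6 thick. Origin: centre of its underside; its x runs along the utensils from handle end to head end, roughly towards the robot's right; the three large utensils lie beside one another about 80 apart in its y
- sheet: Aluminium cookie sheet, fixed flat on the table: 200 (x) by 220 (y), 4 thick. Origin: centre of its underside. x points to its one upturned edge, a lip 3 thick (x = 97 to 100) whose top is 18 above the table, the other three sides are flat and open. x points roughly to the robot's right
- pretzel: Brown baked pretzel on the cookie sheet, rigid, 120 g: 114 (its x) by 92 (its y), a round strand 20 thick. Origin: underside of its middle; it reaches 57 to either side in x and from -48 to +44 in y. The round bend is at -y, the two lobes at +y. It starts with the bend away from the lip, lobes 10 to 40 from the lip, which can serve as a stop
- plate: White round dinner plate, fixed, 250 across, 20 high at the rim, flat inner floor about 150 across, 5 above the table. Origin: centre of its underside
- dip_bowl: Terracotta dip bowl, 100 across, 45 high, beyond the sheet; to be left alone. Origin: centre of its underside
- jar: Closed green glass jar, 72 across, 100 high, beyond the sheet and plate; to be left alone. Origin: centre of its underside
- mug: Blue mug, 80 across, 90 high, beyond the crate; to be left alone. Origin: centre of its underside
Mind the look-alikes: they are no part of the job. Leave any yellow look-alike of the turner alone.

How it is judged (in metres and radians):
On the way, in this order (a step that is already met when the one before it is completed fails the run):
1. the turner has been lifted clear out of the crate by the gripper (z of turner in the frame of crate above 0.05 m and contact force between the fingers and turner above 1 N), for 0.2 s.
2. the pretzel is carried on the turner, clear of the cookie sheet (z of pretzel in the frame of sheet above 0.02 m and contact force between pretzel and turner above 0.3 N and contact force between pretzel and sheet below 0.05 N and distance between pretzel and turner below 0.07 m), for 0.3 s.
3. the pretzel lies flat in the middle of the plate, off the turner (horizontal distance between pretzel and plate below 0.045 m and z of pretzel in the frame of plate below 0.025 m and angle between pretzel's own z axis and vertical below 0.25 rad and linear speed of pretzel below 0.03 m/s and contact force between pretzel and turner below 0.02 N), for 0.2 s.
At the end, for the whole second after the job is handed in: Pretzel flat (0.25 rad), at rest in the plate within 45 mm of its centre, off the turner; turner at rest, whole blade flat on the sheet (centre within 55 mm in x, 75 mm in y of the sheet's, tilt under 0.1 rad); spoon, skimmer, spreader, fork and knife still in the crate (all of step 3 and x of turner in the frame of sheet between -0.055 and 0.055 m and y of turner in the frame of sheet between -0.075 and 0.075 m and z of turner in the frame of sheet below 0.01 m and angle between turner's own z axis and vertical below 0.1 rad and linear speed of turner below 0.03 m/s and x of spoon in the frame of crate between -0.125 and 0.125 m and y of spoon in the frame of crate between -0.125 and 0.125 m and z of each of spoon, skimmer, spreader, fork, knife in the frame of crate below 0.04 m and x of skimmer in the frame of crate between -0.125 and 0.125 m and y of skimmer in the frame of crate between -0.125 and 0.125 m and x of spreader in the frame of crate between -0.125 and 0.125 m and y of spreader in the frame of crate between -0.125 and 0.125 m and x of fork in the frame of crate between -0.125 and 0.125 m and y of fork in the frame of crate between -0.125 and 0.125 m and x of knife in the frame of crate between -0.125 and 0.125 m and y of knife in the frame of crate between -0.125 and 0.125 m); the robot touches nothing.
It fails at once if the gripper touches the pretzel (contact force between the fingers and pretzel above 0.3 N).
It fails at once if the pretzel is tossed or dropped (faster than 0.9 m/s) (linear speed of pretzel above 0.9 m/s).
It fails at once if the dip bowl, the jar or the mug is moved by more than 20 mm (distance of any of dip_bowl, jar, mug from where it was at the start of the episode above 0.02 m).
It also fails if it takes over 61 s, if anything falls off the work surface, if the arm or the gripper's body presses on something with over 40 N, if the wrist force passes 120 N, or if a joint passes its speed limit or range.

## Working session

There is one attempt and no reset: what is moved stays moved. The work goes in short steps, Python scripts to look and compute and a shell command to move; the robot and the scene stay as the last step left them, time stands still between calls to the robot, and variables do not carry over. Pictures are saved under pics/ and viewed, at most 10 in all, crops included, and the job is handed in when it is done.

```bash
ls; mkdir -p pics; python3 - <<'E'
from workcell import ctrl
import cv2,numpy as np
o=ctrl.get_obs();print({k:np.round(v,3).tolist() for k,v in o.items()})
for n in("top","side","wrist"):
    im=ctrl.get_image(n);cv2.imwrite(f"pics/{n}0.png",im[:,:,::-1]);p=ctrl.camera_params(n);print(n,{k:np.round(v,3).tolist() for k,v in p.items()})
a=cv2.imread("pics/top0.png");cv2.imwrite("pics/topL.png",cv2.resize(a,(800,600),interpolation=cv2.INTER_CUBIC))
a=cv2.imread("pics/side0.png");cv2.imwrite("pics/sideL.png",cv2.resize(a,(800,600),interpolation=cv2.INTER_CUBIC))
E
```

```text
pics
{'t': 0.0, 'qpos': [1.321, 0.424, 1.631, 0.0, 1.089, -0.019], 'qvel': [-0.0, 0.0, 0.001, 0.0, -0.001, -0.0], 'joint_torque': [0.0, -54.461, -27.368, 0.064, 0.022, -0.0], 'ee_pos': [142.798, 607.889, 221.896], 'orientation': [-0.362, -3.12, 0.002], 'ft_force': [-0.491, -0.984, 0.21], 'moment': [0.001, -0.034, 0.011], 'grasp_force': 0.0, 'width': 87.942}
top {'vfov': 42.778, 'cx': 256.261, 'cy': 195.356, 'R': [[-0.027, -1.0, -0.016], [-0.986, 0.029, -0.162], [0.163, 0.012, -0.987]], 't': [51.7, 494.852, 1382.625]}
side {'vfov': 55.76, 'cx': 255.024, 'cy': 191.902, 'R': [[-0.999, -0.036, -0.003], [-0.022, 0.673, -0.739], [0.029, -0.739, -0.674]], 't': [482.135, 35.627, 975.53]}
wrist {'vfov': 69.432, 'cx': 255.761, 'cy': 189.766, 'T_tool_cam': [[0.0, -0.967, -0.253, 67.873], [1.0, -0.0, 0.0, -0.193], [-0.0, -0.253, 0.967, -160.718], [0.0, 0.0, 0.0, 1.0]]}
```

View pics/topL.png

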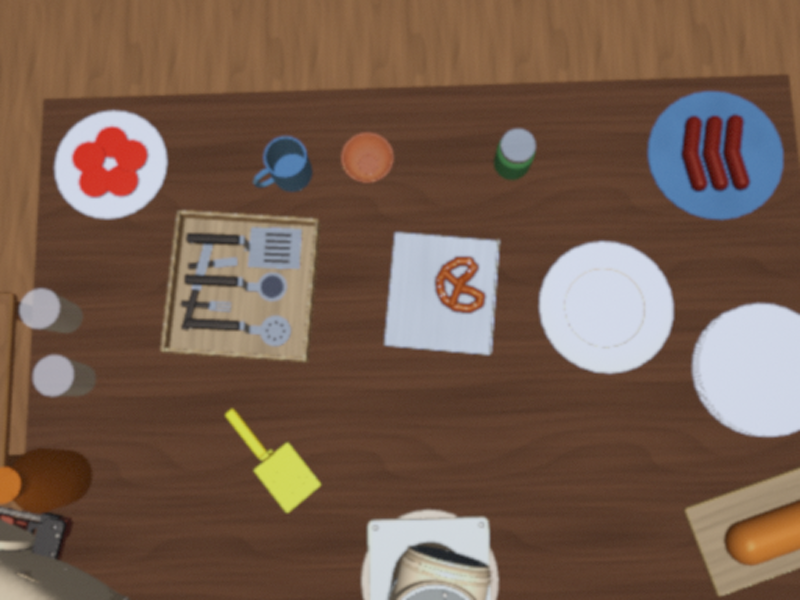

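View pics/sideL.png

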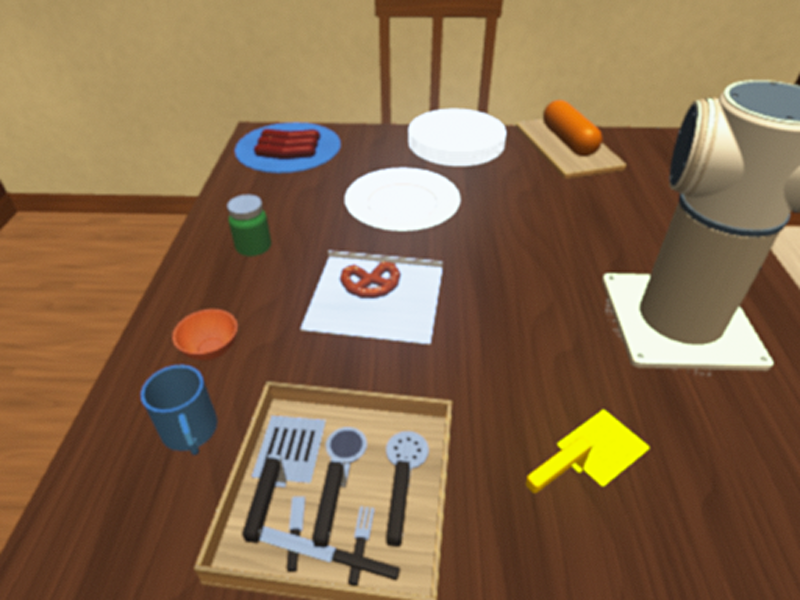

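The top view shows the turner (slotted rectangular blade) in the far lane, handle about (187–241, 239) and blade (250–302, 228–268) in 800-px coordinates. The sheet is at (385–500, 233–355), the pretzel at about (460, 285), and the plate at about (606, 307). The side view agrees. Next I'll crop in for pixel readings.

```bash
cat > h.py <<'E'
import numpy as np,cv2
from workcell import ctrl
from scipy.spatial.transform import Rotation as Ro
def cam(n,pose=None):
    p=ctrl.camera_params(n);f=192/np.tan(np.radians(p['vfov'])/2)
    K=np.array([[f,0,p['cx']],[0,f,p['cy']],[0,0,1]])
    if n=='wrist':
        T=np.eye(4);T[:3,:3]=Ro.from_rotvec(pose['orientation']).as_matrix();T[:3,3]=pose['ee_pos']
        E=np.linalg.inv(T@np.array(p['T_tool_cam']));return K@E[:3]
    return K@np.c_[np.array(p['R']),np.array(p['t'])]
def tri(Ps,uvs):
    A=[]
    for P,(u,v) in zip(Ps,uvs): A+=[u*P[2]-P[0],v*P[2]-P[1]]
    A=np.array(A);A=A/np.linalg.norm(A[:,:3],axis=1)[:,None]
    X,r,*_=np.linalg.lstsq(A[:,:3],-A[:,3],rcond=None);return X,np.sqrt(r)
def atz(P,uv,z):
    u,v=uv;A=np.array([u*P[2]-P[0],v*P[2]-P[1]]);return np.r_[np.linalg.solve(A[:,:2],-A[:,3]-A[:,2]*z),z]
def proj(P,X):
    q=P@np.r_[X,1];return q[:2]/q[2]
def crop(src,x,y,w,h,k):
    a=cv2.imread(src)[y:y+h,x:x+w];a=cv2.resize(a,None,fx=k,fy=k,interpolation=cv2.INTER_CUBIC)
    for i in range(0,w,10): cv2.putText(a,str(x+i),(i*k,8),0,.3,(0,255,255),1);cv2.line(a,(i*k,8),(i*k,14),(0,255,255),1)
    for i in range(0,h,10): cv2.putText(a,str(y+i),(0,i*k+4),0,.3,(0,255,255),1);cv2.line(a,(18,i*k),(24,i*k),(0,255,255),1)
    return a
E
python3 - <<'E'
from h import *
m=np.zeros((600,800,3),np.uint8)
def put(i,j,a): a=a[:300,:400];m[i*300:i*300+a.shape[0],j*400:j*400+a.shape[1]]=a
put(0,0,crop('pics/top0.png',110,135,100,50,4)); 
put(0,1,crop('pics/side0.png',145,255,80,75,5)[:,:400]); put(0,0,crop('pics/top0.png',115,138,80,60,5))
put(1,0,crop('pics/top0.png',243,143,80,60,5)); put(1,0,crop('pics/top0.png',243,145,80,75,4))
put(1,1,crop('pics/side0.png',190,155,100,75,4))
cv2.imwrite('pics/m1.png',m)
E
```

```text
(no output)
```

View pics/m1.png

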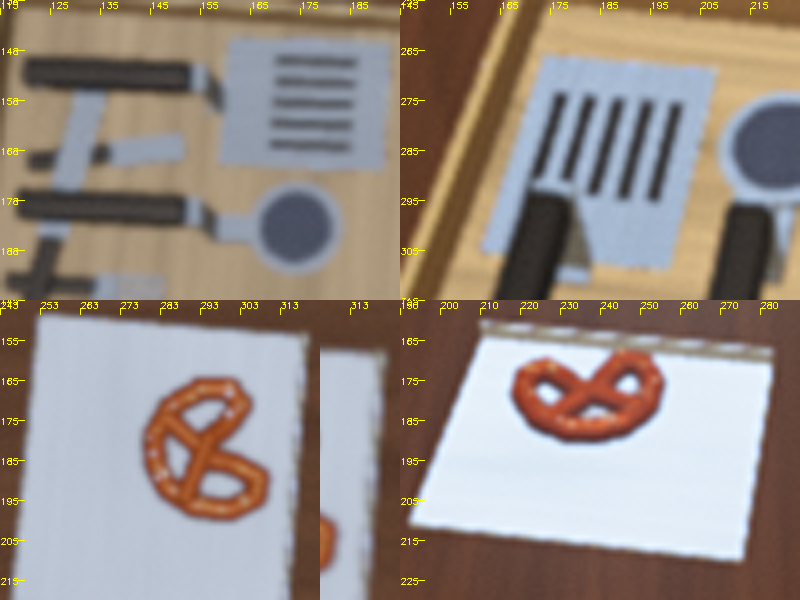

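```bash
cat > m.py <<'E'
from h import *
T,S=cam('top'),cam('side')
pts={'handle rear':((119.8,152.6),(160,343)),'handle front':((153.6,153.4),(175,293)),
'bl_backfar':((160.6,145.6),(161.4,305)),'bl_frontfar':((193.6,146.4),(174,266)),'bl_frontnear':((192.2,172),(208.6,268.6)),'bl_backnear':((159,170.6),(199,309)),
# sheet: 4x, origin top(243,145)
'sh_leftfar':((243+37/4,145+17/4),(190+10/4,155+222/4)),
'sh_lipfar(base)':((243+308/4,145+35/4),(190+82/4,155+30/4)),
'sh_lipnear':(None,(190+372/4,155+58/4)),'sh_leftnear':(None,(190+343/4,155+260/4)),
}
for k,(a,b) in pts.items():
    if a is None: print(k,atz(S,b,4).round(1));continue
    X,r=tri([T,S],[a,b]);print(k,X.round(1),r.round(4),'top@z',atz(T,a,{'h':75,'b':10,'s':4}[k[0]]).round(1))
# blobs
a=cv2.imread('pics/top0.png').astype(int);b=cv2.imread('pics/side0.png').astype(int)
for n,P,im,roi in(('top',T,a,(270,160,320,205)),('side',S,b,(210,165,265,198))):
    x0,y0,x1,y1=roi;c=im[y0:y1,x0:x1];mk=((c[:,:,2]-c[:,:,0])>60)
    nz=np.argwhere(mk);print(n,'pretzel px',nz.mean(0)[::-1]+[x0,y0],len(nz))
    W=np.array([atz(P,(q[1]+x0,q[0]+y0),14)[:2] for q in nz]);
    hull=cv2.convexHull(W.astype(np.float32));r=cv2.minAreaRect(hull);print(' rect',r,'hull minmax',W.min(0),W.max(0),'mean',W.mean(0))
# plate: outer rim at z=20
for n,P,im,roi in(('top',T,a,(340,148,436,245)),('side',S,b,(212,100,302,152))):
    x0,y0,x1,y1=roi;c=im[y0:y1,x0:x1];mk=(c.min(2)>150).astype(np.uint8)
    cs,_=cv2.findContours(mk,0,cv2.CHAIN_APPROX_NONE);cs=max(cs,key=cv2.contourArea)[:,0]
    W=np.array([atz(P,(q[0]+x0,q[1]+y0),20)[:2] for q in cs]);print(n,'plate',cv2.fitEllipse(W.astype(np.float32)))
E
python3 m.py
```

```text
handle rear [630.8 430.8  66.3] [1.7945] top@z [627.2 428.1  75. ]
handle front [624.7 332.   67. ] [1.1219] top@z [621.8 330.1  75. ]
bl_backfar [663.7 324.2   7.7] [0.9518] top@z [662.4 323.7  10. ]
bl_frontfar [658.4 224.3   5.1] [0.4699] top@z [656.7 223.6  10. ]
bl_frontnear [578.9 228.9   5.4] [0.228] top@z [577.8 228.3  10. ]
bl_backnear [586.  329.1   5.3] [0.226] top@z [585.1 328.1  10. ]
sh_leftfar [644.6  46.6   5.2] [1.3485] top@z [644.   46.6   4. ]
sh_lipfar(base) [ 623.1 -156.8    8. ] [0.6165] top@z [ 623.7 -157.3    4. ]
sh_lipnear [ 403.7 -134.9    4. ]
sh_leftnear [426.6  72.4   4. ]
top pretzel px [293.6300578  182.61078998] 519
 rect ((535.7896118164062, -72.56283569335938), (105.21163940429688, 82.64920806884766), 12.0195894241333) hull minmax [ 485.85212752 -118.59663828] [589.24495064 -30.56988066] mean [535.70886317 -73.77022703]
side pretzel px [237.01113586 178.42316258] 449
 rect ((536.9015502929688, -79.25393676757812), (104.85177612304688, 89.29962158203125), 14.80115032196045) hull minmax [ 488.24065284 -130.91819918] [591.89317827 -35.84056583] mean [536.74113505 -78.00080179]
top plate ((487.36279296875, -346.8935852050781), (247.60513305664062, 248.2041473388672), 0.4992048442363739)
side plate ((487.9349060058594, -350.9718017578125), (250.40293884277344, 252.47265625), 8.268263816833496)
```

```bash
cat > go.py <<'E'
# usage: go.py x y z heading_of_tool_y pitch : prints remaining shift in current tool axes & turn
from h import *
import sys
x,y,z,a,p=map(float,sys.argv[1:6]);o=ctrl.get_obs();R=Ro.from_rotvec(o['orientation'])
Y=np.array([np.cos(a),np.sin(a),0]);Z=np.array([0,0,-1.]);X=np.cross(Y,Z)
G=Ro.from_matrix(np.c_[X,Y,Z])*Ro.from_rotvec([0,p,0])
print('pos',o['ee_pos'].round(1) if hasattr(o['ee_pos'],'round') else o['ee_pos'],'t',o['t'],'F',np.round(o['ft_force'],1),'M',np.round(o['moment'],2),'w',o['width'],o['grasp_force'])
print('shift in cur axes',R.inv().apply(np.array([x,y,z])-o['ee_pos']).round(1),'in goal axes',G.inv().apply(np.array([x,y,z])-o['ee_pos']).round(1),'turn',(R.inv()*G).as_rotvec().round(4),'q',np.round(o['qpos'],2))
E
python3 -m pendant '{"grip":[0.14,0.14,0.14,0.14,0.14,0.14,0.14,0.14,0.14,0.14,0.14,0.14],"linear":[[0,0,0],[0,0,0],[0,0,0],[0,0,0],[0,0,0],[0,0,0],[0,0,0],[0,0,0],[0,0,0],[0,0,0],[0,0,0],[0,0,0]],"angular":[[0,0,0.117],[0,0,0.117],[0,0,0.117],[0,0,0.117],[0,0,0.117],[0,0,0.117],[0,0,0.117],[0,0,0.117],[0,0,0.117],[0,0,0.117],[0,0,0.117],[0,0,0.117]]}'
python3 go.py 626 348 150 -0.062 0
```

```text
t: 1.15
ee_pos: [142.9, 608.2, 222.3]
orientation: [2.297, 2.142, -0.001]
ft_force: [-0.3, -0.6, 0.4]
width: 49.9
grasp_force: 0.0
pos [142.9 608.2 222.3] t 1.15 F [-0.3 -0.6  0.4] M [-0.09  0.1  -0.02] w 49.858471968443645 0.0
shift in cur axes [-225.8  500.1   72.4] in goal axes [-229.7  498.3   72.3] turn [-0.0001  0.0007 -0.0078] q [ 1.32  0.42  1.63 -0.    1.09  1.39]
```

```bash
python3 -m pendant '{"grip":[0.14,0.14,0.14,0.14,0.14,0.14,0.14,0.14,0.14,0.14,0.14,0.14],"linear":[[-14,32,3],[-14,32,3],[-14,32,3],[-14,32,3],[-14,32,3],[-14,32,3],[-14,32,3],[-14,32,3],[-14,32,3],[-14,32,3],[-14,32,3],[-14,32,3]],"angular":[[0,0,0],[0,0,0],[0,0,0],[0,0,0],[0,0,0],[0,0,0],[0,0,0],[0,0,0],[0,0,0],[0,0,0],[0,0,0],[0,0,0]]}'
python3 -m pendant '{"grip":[0.14,0.14,0.14,0.14,0.14,0.14],"linear":[[-14,29,6],[-14,29,6],[-14,29,6],[-14,29,6],[0,0,5],[0,0,0]],"angular":[[0,0,0],[0,0,0],[0,0,0],[0,0,-0.008],[0,0,0],[0,0,0]]}'
python3 go.py 626 348 150 -0.062 0
python3 - <<'E'
from h import *
o=ctrl.get_obs();im=ctrl.get_image('wrist');cv2.imwrite('pics/w1.png',im[:,:,::-1])
cv2.imwrite('pics/w1L.png',crop('pics/w1.png',0,0,512,384,1))
np.save('w1.npy',np.r_[o['ee_pos'],o['orientation']])
W=cam('wrist',o)
for x in((627.8,406.5),(624.7,331.5)): print(proj(W,[x[0],x[1],66]),proj(W,[x[0],x[1],72]))
E
```

```text
t: 2.15
ee_pos: [516.7, 415.0, 186.2]
orientation: [-2.291, -2.149, 0.001]
ft_force: [0.3, 1.1, -0.8]
width: 50.4
grasp_force: 0.0
t: 2.65
ee_pos: [627.9, 351.2, 155.7]
orientation: [-2.285, -2.155, 0.004]
ft_force: [-1.0, 0.1, -0.3]
width: 49.6
grasp_force: 0.0
pos [627.9 351.2 155.7] t 2.65 F [-1.   0.1 -0.3] M [-0.05  0.02  0.03] w 49.63412498639686 0.0
shift in cur axes [-3.3 -1.7  5.7] in goal axes [-3.3 -1.7  5.7] turn [-0.0022  0.0013  0.0033] q [0.49 0.63 1.44 0.   1.07 0.55]
[251.05737368 132.80892085] [250.92542968 133.1944589 ]
[252.76237769 212.90673473] [252.67837575 215.05906208]
```

View pics/w1L.png

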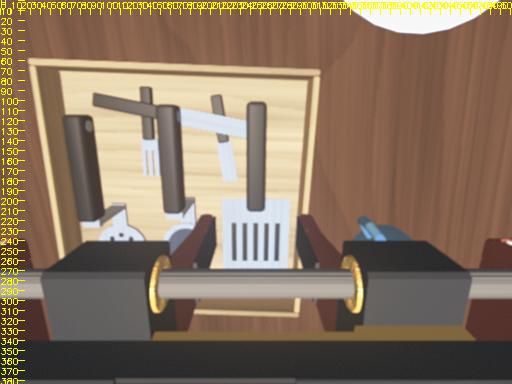

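The wrist view shows the turner's handle at columns 248–266 and rows 103–210. It sits centred between the fingers within 2 mm, with a clear drop. Descend and grip.

```bash
python3 -m pendant '{"grip":[0.14,0.14,0.14,0.14,0.14,0.14,0.14,0.14,0.14,0.14,0.14],"linear":[[-2,0.6,12],[-2,0.6,12],[0,0,13],[0,0,13],[0,0,13],[0,0,13],[0,0,13],[0,0,12],[0,0,7],[0,0,3],[0,0,0]],"angular":[[0,0,0.0],[0,0,0],[0,0,0],[0,0,0],[0,0,0],[0,0,0],[0,0,0],[0,0,0],[0,0,0],[0,0,0],[0,0,0]]}'
python3 -m pendant '{"grip":[-1,-1,-1,-1,-1,-1],"linear":[[0,0,0],[0,0,0],[0,0,0],[0,0,0],[0,0,0],[0,0,0]],"angular":[[0,0,0],[0,0,0],[0,0,0],[0,0,0],[0,0,0],[0,0,0]]}'
```

```text
t: 3.62
ee_pos: [628.2, 348.6, 45.6]
orientation: [-2.283, -2.158, 0.002]
ft_force: [0.4, 0.2, -0.4]
width: 49.9
grasp_force: 0.0
t: 4.12
ee_pos: [628.7, 348.9, 47.2]
orientation: [2.283, 2.158, 0.001]
ft_force: [-0.8, 0.8, 2.2]
width: 17.9
grasp_force: 29.9
```

Gripped at 17.9 mm width. Lift.

```bash
python3 -m pendant '{"grip":[-1,-1,-1,-1,-1,-1,-1,-1,-1,-1,-1,-1],"linear":[[0,0,-4],[0,0,-8],[0,0,-12],[0,0,-14],[0,0,-14],[0,0,-14],[0,0,-14],[0,0,-14],[0,0,-10],[0,0,-6],[0,0,0],[0,0,0]],"angular":[[0,0,0],[0,0,0],[0,0,0],[0,0,0],[0,0,0],[0,0,0],[0,0,0],[0,0,0],[0,0,0],[0,0,0],[0,0,0],[0,0,0]]}'
python3 go.py 535 120 150 -0.11 0
python3 - <<'E'
from h import *
m=np.zeros((600,800,3),np.uint8)
for n in('wrist','side'):
    cv2.imwrite(f'pics/{n}2.png',ctrl.get_image(n)[:,:,::-1])
m[:300,:400]=cv2.resize(cv2.imread('pics/wrist2.png'),(400,300),interpolation=cv2.INTER_AREA);m[:384,400:]=crop('pics/side2.png',130,215,100,96,4)
cv2.imwrite('pics/m2.png',m)
E
```

```text
t: 5.12
ee_pos: [628.5, 348.8, 156.8]
orientation: [2.283, 2.158, 0.0]
ft_force: [-0.5, -0.1, -1.8]
width: 17.7
grasp_force: 29.9
pos [628.5 348.8 156.8] t 5.1167 F [-0.5 -0.1 -1.8] M [0.02 0.07 0.  ] w 17.70042466514012 29.940746426582336
shift in cur axes [-233.7  -80.5    6.8] in goal axes [-237.7  -67.8    6.8] turn [ 0.0001 -0.0001  0.054 ] q [0.49 0.63 1.44 0.   1.07 0.55]
```

View pics/m2.png

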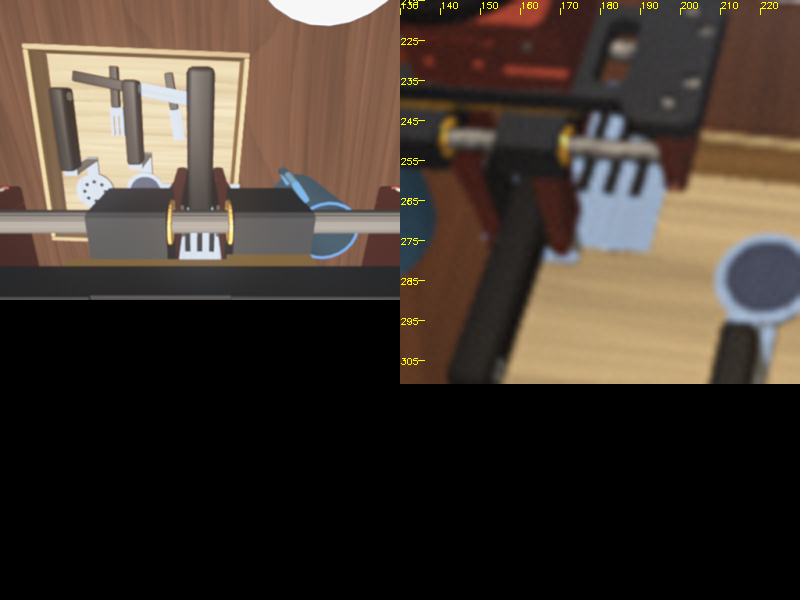

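The turner is held and lifted clear. The spoon, skimmer and small cutlery remain in the crate. Move behind the pretzel.

```bash
python3 -m pendant '{"grip":[-1,-1,-1,-1,-1,-1,-1,-1,-1,-1,-1,-1],"linear":[[0,0,0],[-8,-1,0],[-18,-2,0],[-26,-4,0],[-28,-4,0],[-28,-5,0],[-28,-5,0],[-28,-5,5],[-26,-5,5],[-18,-4,5],[-10,-2,0],[-4,0,0]],"angular":[[0,0,0.027],[0,0,0.027],[0,0,0],[0,0,0],[0,0,0],[0,0,0],[0,0,0],[0,0,0],[0,0,0],[0,0,0],[0,0.02,0],[0,0.015,0]]}'
python3 go.py 562 119 80 -0.11 0.035
```

```text
t: 6.22
ee_pos: [565.8, 130.0, 140.6]
orientation: [-2.323, -2.077, -0.037]
ft_force: [0.5, -0.4, -1.1]
width: 18.2
grasp_force: 29.9
pos [565.8 130.  140.6] t 6.2167 F [ 0.5 -0.4 -1.1] M [-0.05  0.06 -0.06] w 18.237802685858778 29.940525591373444
shift in cur axes [-13.5  -2.4  60.2] in goal axes [-13.5  -2.6  60.1] turn [-0.0026  0.0004 -0.002 ] q [0.19 0.46 1.79 0.04 0.88 0.27]
```

```bash
python3 -m pendant '{"grip":[-1,-1,-1,-1,-1,-1,-1],"linear":[[-4,-0.8,10],[-5,-0.8,12],[-4.5,-0.8,14],[0,0,14],[0,0,10],[0,0,0],[0,0,0]],"angular":[[0,0,0],[0,0,0],[0,0,0],[0,0,0],[0,0,0],[0,0,0],[0,0,0]]}'
python3 go.py 562 119 80 -0.11 0.035
python3 - <<'E'
from h import *
m=np.zeros((600,800,3),np.uint8)
for n in('top','side'): cv2.imwrite(f'pics/{n}3.png',ctrl.get_image(n)[:,:,::-1])
m[:,:400]=crop('pics/top3.png',220,140,100,150,4);m[:,400:]=crop('pics/side3.png',190,155,100,150,4)
cv2.imwrite('pics/m3.png',m)
E
```

```text
t: 6.8
ee_pos: [563.4, 121.2, 80.3]
orientation: [-2.322, -2.08, -0.038]
ft_force: [0.5, 0.7, -1.7]
width: 17.9
grasp_force: 29.9
pos [563.4 121.2  80.3] t 6.8 F [ 0.5  0.7 -1.7] M [-0.01  0.06 -0.01] w 17.87948977701596 29.94100034236908
shift in cur axes [-2.4 -1.2  0.2] in goal axes [-2.4 -1.2  0.2] turn [-0.0017  0.0007  0.0002] q [0.17 0.55 1.83 0.05 0.76 0.25]
```

View pics/m3.png

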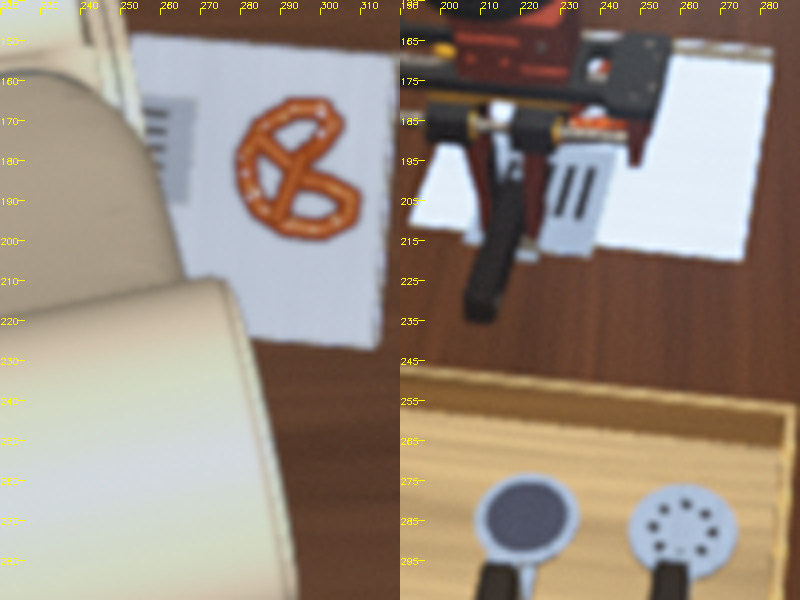

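The top view shows the blade's front edge at (269.5, 164.5)–(267, 191), with the pretzel ahead at columns 279–310 and rows 164–200. The blade looks parallel to the sheet. Checking the numbers.

```bash
python3 - <<'E'
from h import *
T=cam('top');c=np.array([524.3,-39.9]);ex=np.array([-.11,-.994]);ey=np.array([.994,-.11])
def s(u,z):
    X=atz(T,u,z)[:2];return X.round(1),np.round([(X-c)@ex,(X-c)@ey],1)
for u in((269.5,164.5),(267.2,191)): print('front',s(u,38))
g=lambda x,y:(220+x/4,140+y/4)
for n,p,z in(('bend',(238,165),12),('bend2',(245,200),12),('lobe far',(345,125),14),('lobe near',(361,200),14),('topmost',(305,97),14),('bottom',(310,241),14),('lip far top',(395,57),18),('lip near top',(378,348),18),('leftfar',(132,33),4)): print(n,s(g(*p),z))
E
```

```text
front (array([587.3,  -3.5]), array([-43.1,  58.6]))
front (array([508.5,   5.6]), array([-43.5, -20.7]))
bend (array([541.4, -32.1]), array([-9.6, 16.1]))
bend2 (array([514.8, -36.4]), array([-2.5, -9.8]))
lobe far (array([ 568.9, -112.7]), array([67.4, 52.3]))
lobe near (array([ 511.9, -122. ]), array([83. , -3.3]))
topmost (array([591.2, -83.8]), array([36.3, 71.3]))
bottom (array([482.3, -83.1]), array([ 47.6, -37. ]))
lip far top (array([ 618.8, -151.8]), array([100.8, 106.2]))
lip near top (array([ 401.5, -129.1]), array([ 102.2, -112.3]))
leftfar (array([647. ,  44.3]), array([-97.2, 112.7]))
```

Blade front is at sheet x −43, y −21…59, as planned. Descend.

```bash
python3 -m pendant '{"grip":[-1,-1,-1,-1,-1],"linear":[[-1,-0.5,8],[-1,-0.5,10],[0,0,6],[0,0,3],[0,0,0]],"angular":[[0,0,0],[0,0,0],[0,0,0],[0,0,0],[0,0,0]]}'
python3 -m pendant '{"grip":[-1,-1,-1],"linear":[[0,0,1.5],[0,0,1.5],[0,0,0]],"angular":[[0,0,0],[0,0,0],[0,0,0]]}'
python3 -m pendant '{"grip":[-1,-1,-1],"linear":[[0,0,1],[0,0,1],[0,0,0]],"angular":[[0,0,0],[0,0,0],[0,0,0]]}'; python3 go.py 562 119 45 -0.11 0.035
```

```text
t: 7.32
ee_pos: [562.1, 120.1, 53.0]
orientation: [-2.322, -2.079, -0.038]
ft_force: [0.5, -0.2, -2.3]
width: 17.8
grasp_force: 29.9
t: 7.57
ee_pos: [563.0, 120.3, 51.1]
orientation: [-2.323, -2.08, -0.041]
ft_force: [0.7, -0.7, -1.9]
width: 17.9
grasp_force: 29.9
t: 7.82
ee_pos: [563.1, 120.4, 49.2]
orientation: [-2.323, -2.081, -0.041]
ft_force: [0.7, -0.7, -1.9]
width: 17.9
grasp_force: 29.9
pos [563.1 120.4  49.2] t 7.8167 F [ 0.7 -0.7 -1.9] M [-0.21  0.05  0.12] w 17.89643957959792 29.941939115524292
shift in cur axes [-1.7 -0.9  4.1] in goal axes [-1.7 -0.9  4.1] turn [ 0.0004 -0.      0.0002] q [0.17 0.6  1.84 0.05 0.7  0.24]
```

```bash
for i in 1 2; do :; done
python3 -m pendant '{"grip":[-1,-1],"linear":[[0,0,1],[0,0,0]],"angular":[[0,0,0],[0,0,0]]}' | grep -E "pos|force"
python3 -m pendant '{"grip":[-1,-1],"linear":[[0,0,1],[0,0,0]],"angular":[[0,0,0],[0,0,0]]}'| grep -E "pos|force"
python3 -m pendant '{"grip":[-1,-1],"linear":[[0,0,1],[0,0,0]],"angular":[[0,0,0],[0,0,0]]}'| grep -E "pos|force"
python3 go.py 562 119 45 -0.11 0.035
```

```text
ee_pos: [563.1, 120.5, 48.4]
ft_force: [-0.5, -0.2, 2.1]
grasp_force: 30.0
ee_pos: [563.2, 120.6, 47.3]
ft_force: [0.0, 1.5, 2.0]
grasp_force: 30.0
ee_pos: [563.1, 120.6, 46.2]
ft_force: [0.8, 1.1, 1.9]
grasp_force: 30.0
pos [563.1 120.6  46.2] t 8.3167 F [0.8 1.1 1.9] M [-0.2   0.03 -0.04] w 18.16073866542963 30.000458657741547
shift in cur axes [-1.7 -1.   1.1] in goal axes [-1.7 -1.   1.1] turn [ 0.0005 -0.0001  0.0002] q [0.17 0.6  1.84 0.05 0.69 0.24]
```

Contact at the predicted height. The blade's front edge is pressed on the sheet with about 4 N. Slide forward.

```bash

python3 -m pendant '{"grip":[-1,-1,-1,-1,-1,-1,-1,-1,-1,-1,-1,-1],"linear":[[-3,0,-0.1],[-5,0,-0.18],[-6,0,-0.2],[-6,0,-0.2],[-6,0,-0.2],[-6,0,-0.2],[-6,0,-0.2],[-6,0,-0.2],[-6,0,-0.2],[-6,0,-0.2],[-6,0,-0.2],[-4,0,-0.14]],"angular":[[0,0,0],[0,0,0],[0,0,0],[0,0,0],[0,0,0],[0,0,0],[0,0,0],[0,0,0],[0,0,0],[0,0,0],[0,0,0],[0,0,0]]}'| grep -E "pos|force"
python3 go.py 562 119 45 -0.11 0.035
python3 - <<'E'
from h import *
m=np.zeros((600,800,3),np.uint8)
for n in('top','side'): cv2.imwrite(f'pics/{n}4.png',ctrl.get_image(n)[:,:,::-1])
m[:,:400]=crop('pics/top4.png',240,140,80,120,5);m[:,400:]=crop('pics/side4.png',190,145,100,150,4)
cv2.imwrite('pics/m4.png',m)
E
```

```text
ee_pos: [555.6, 54.1, 46.0]
ft_force: [0.1, 2.1, 2.1]
grasp_force: 30.0
pos [555.6  54.1  46. ] t 9.3167 F [0.1 2.1 2.1] M [-0.11  0.1   0.03] w 17.995037807384392 30.00059723854065
shift in cur axes [65.2 -0.7  3.3] in goal axes [65.2 -0.7  3.3] turn [-0.0001  0.0001 -0.0003] q [0.06 0.59 1.88 0.06 0.67 0.12]
```

View pics/m4.png

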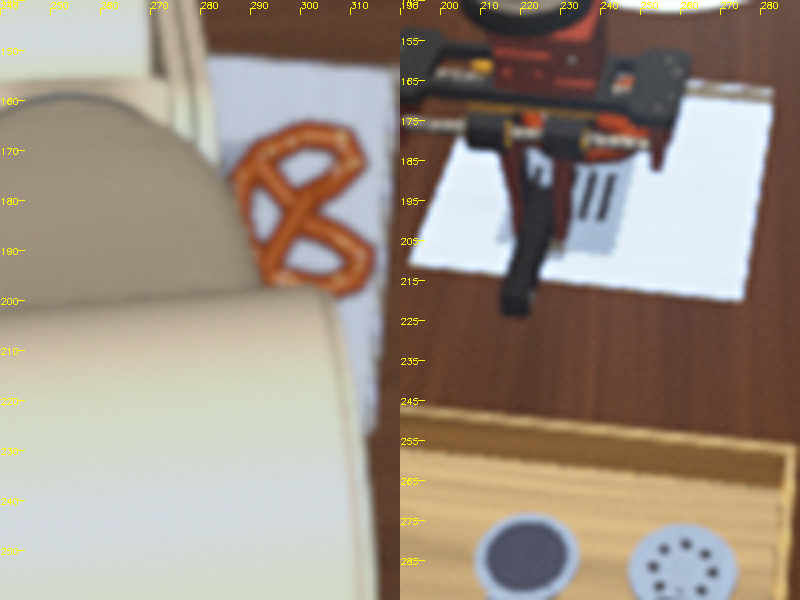

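The pretzel has been pushed to the lip (near lobe at px ~(315,192)) and the blade is starting under it. Continue about 63 mm.

```bash

python3 -m pendant '{"grip":[-1,-1,-1,-1,-1,-1,-1,-1,-1,-1,-1,-1],"linear":[[-3,0,-0.1],[-4,0,-0.14],[-5,0,-0.18],[-5,0,-0.18],[-5,0,-0.18],[-5,0,-0.18],[-5,0,-0.18],[-5,0,-0.18],[-5,0,-0.18],[-5,0,-0.18],[-5,0,-0.18],[-2,0,-0.07]],"angular":[[0,0,0],[0,0,0],[0,0,0],[0,0,0],[0,0,0],[0,0,0],[0,0,0],[0,0,0],[0,0,0],[0,0,0],[0,0,0],[0,0,0]]}'| grep -E "pos|force"
python3 -m pendant '{"grip":[-1,-1,-1,-1],"linear":[[-3,0,-0.1],[-3,0,-0.1],[-2,0,-0.07],[0,0,0]],"angular":[[0,0,0],[0,0,0],[0,0,0],[0,0,0]]}'| grep -E "pos|force"
python3 go.py 547 -14 45 -0.11 0.035
python3 - <<'E'
from h import *
m=np.zeros((600,800,3),np.uint8)
for n in('top','side'): cv2.imwrite(f'pics/{n}5.png',ctrl.get_image(n)[:,:,::-1])
m[:,:400]=crop('pics/top5.png',270,140,50,75,8);m[:,400:]=crop('pics/side5.png',190,145,100,150,4)
cv2.imwrite('pics/m5.png',m)
E
```

```text
ee_pos: [549.6, 0.4, 46.0]
ft_force: [0.2, 3.0, 1.7]
grasp_force: 30.0
ee_pos: [548.7, -7.3, 46.0]
ft_force: [0.3, -0.4, 0.2]
grasp_force: 30.0
pos [548.7  -7.3  46. ] t 10.75 F [ 0.3 -0.4  0.2] M [-0.56  0.07 -0.01] w 17.819446368112093 30.000218152999878
shift in cur axes [-6.9 -1.   0.7] in goal axes [-6.9 -1.   0.7] turn [-0.0001  0.0003 -0.    ] q [-0.05  0.58  1.89  0.06  0.67  0.01]
```

View pics/m5.png

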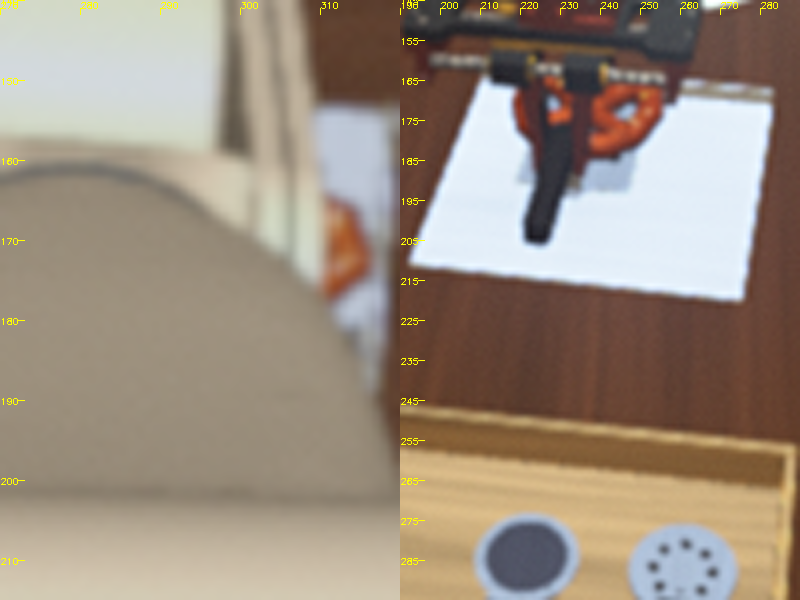

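The pretzel is on the blade, seen in the side view with the bend ahead of the blade's back edge at v≈184–191. Tilt the front up gently and lift.

```bash

python3 -m pendant '{"grip":[-1,-1,-1,-1,-1,-1,-1,-1,-1,-1,-1,-1],"linear":[[-1.5,0,-0.2],[-1.5,0,-0.5],[0,0,-1],[0,0,-1],[0,0,-2],[0,0,-3],[0,0,-4],[0,0,-5],[0,0,-6],[0,0,-6],[0,0,-5],[0,0,-2]],"angular":[[0,0,0],[0,-0.012,0],[0,-0.015,0],[0,-0.015,0],[0,-0.015,0],[0,-0.015,0],[0,-0.015,0],[0,-0.012,0],[0,0,0],[0,0,0],[0,0,0],[0,0,0]]}'| grep -E "pos|force"
python3 -m pendant '{"grip":[-1,-1,-1,-1,-1,-1],"linear":[[0,0,-2],[0,0,-4],[0,0,-6],[0,0,-6],[0,0,-3],[0,0,0]],"angular":[[0,0,0],[0,0,0],[0,0,0],[0,0,0],[0,0,0],[0,0,0]]}'| grep -E "pos|force"
python3 go.py 547 -14 110 -0.11 -0.065
python3 - <<'E'
from h import *
m=np.zeros((600,800,3),np.uint8)
for n in('top','side','wrist'): cv2.imwrite(f'pics/{n}6.png',ctrl.get_image(n)[:,:,::-1])
m[:300,:400]=crop('pics/top6.png',250,140,80,60,5);m[:,400:]=crop('pics/side6.png',190,130,80,120,5);m[300:,:400]=crop('pics/wrist6.png',160,190,200,150,2)
cv2.imwrite('pics/m6.png',m)
E
```

```text
ee_pos: [549.2, -8.2, 82.6]
ft_force: [0.0, -0.2, -3.8]
grasp_force: 30.0
ee_pos: [549.5, -6.8, 103.5]
ft_force: [0.3, 0.5, -3.0]
grasp_force: 30.0
pos [549.5  -6.8 103.5] t 12.35 F [ 0.3  0.5 -3. ] M [0.15 0.07 0.02] w 17.801686592239445 29.999471604824066
shift in cur axes [-7.8 -1.7 -6. ] in goal axes [-7.8 -1.7 -6. ] turn [ 0.0016 -0.0012 -0.0001] q [ 0.    0.49  1.87 -0.09  0.79  0.17]
```

View pics/m6.png

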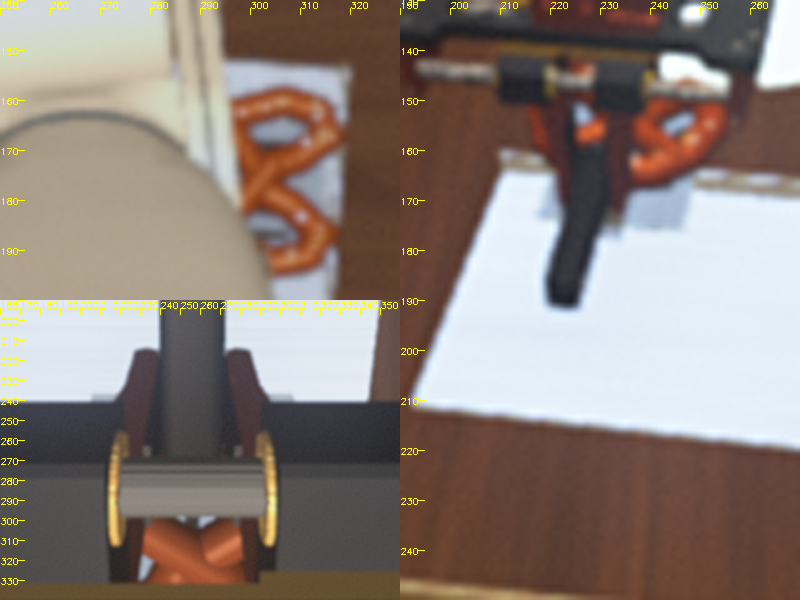

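Force −3.0 N matches turner plus pretzel. The pretzel rides on the blade, clear of the sheet, with lobes at top px (319,165) and (317,189), square to the turner. Locate it relative to the TCP.

```bash
python3 - <<'E'
from h import *
T,S=cam('top'),cam('side');ex=np.array([-.11,-.994]);ey=np.array([.994,-.11])
tcp=np.array([549.5,-6.8])
for z in(80,88):
  for n,u in(('far tip',(319,165)),('near tip',(317,189)),('far side',(305,157)),('near side',(306,195))):
    X=atz(T,u,z)[:2];print(z,n,X.round(1),'rel tcp fwd/left',np.round([(X-tcp)@ex,(X-tcp)@ey],1))
# side: bend bottom row visible & blade back edge
for n,u,z in(('bend right-lower',(190+240/5,130+186/5),72),('blade back corner near',(190+290/5,130+228/5),61),('right lobe extent',(190+328/5,130+118/5),78)):
    X=atz(S,u,z)[:2];print(n,X.round(1),np.round([(X-tcp)@ex,(X-tcp)@ey],1))
E
```

```text
80 far tip [ 571.9 -143.5] rel tcp fwd/left [133.4  37.3]
80 near tip [ 502.8 -134.6] rel tcp fwd/left [132.1 -32.4]
80 far side [ 596.5 -104.7] rel tcp fwd/left [92.2 57.5]
80 near side [ 486.5 -102.8] rel tcp fwd/left [102.4 -52. ]
88 far tip [ 570.1 -142.5] rel tcp fwd/left [132.6  35.4]
88 near tip [ 501.4 -133.7] rel tcp fwd/left [131.4 -33.9]
88 far side [ 594.6 -104. ] rel tcp fwd/left [91.7 55.5]
88 near side [ 485.2 -102.1] rel tcp fwd/left [101.8 -53.4]
bend right-lower [530.4 -56.3] [ 51.3 -13.5]
blade back corner near [502.4 -34.8] [ 33.  -43.8]
right lobe extent [ 484.6 -111.5] [111.2 -53. ]
```

```bash

python3 -m pendant '{"grip":[-1,-1,-1,-1,-1,-1,-1,-1,-1,-1,-1,-1],"linear":[[-4,-0.5,-2],[-8,-1,-1.5],[-12,-1.5,-1],[-16,-2,0],[-20,-2,1.3],[-22,-2,1.4],[-22,-2,1.4],[-22,-2,1.4],[-22,-2,1.4],[-22,-2,1.4],[-22,-2,1.4],[-20,-2,1.3]],"angular":[[0,0,0],[0,0,0],[0,0,0],[0,0,0],[0,0,0],[0,0,0],[0,0,0],[0,0,0],[0,0,0],[0,0,0],[0,0,0],[0,0,0]]}'| grep -E "pos|force"
python3 -m pendant '{"grip":[-1,-1,-1,-1,-1,-1,-1],"linear":[[-16,-2,1],[-12,-1.5,0.8],[-9,-1,0.6],[-6,-0.5,0.4],[-3,0,0],[-1,0,0],[0,0,0]],"angular":[[0,0,0],[0,0,0],[0,0,0],[0,0,0],[0,0,0],[0,0,0],[0,0,0]]}'| grep -E "pos|force"
python3 go.py 495.3 -261.4 113 -0.11 -0.065
cat > loc.py <<'E'
from h import *
T=cam('top');im=ctrl.get_image('top').astype(int);c=im[140:250,335:440]
mk=((c[:,:,0]-c[:,:,2])>60);nz=np.argwhere(mk)[:,::-1]+[335,140];print(len(nz),nz.min(0),nz.max(0))
import sys
z=float(sys.argv[1]);o=ctrl.get_obs();t=o['ee_pos'][:2];ex=np.array([-.11,-.994]);ey=np.array([.994,-.11]);pc=np.array([487.6,-348.9])
W=np.array([atz(T,q,z)[:2] for q in nz]);r=(W-t)@np.c_[ex,ey];k=(W-pc)@np.c_[ex,ey]
print('rel tcp fwd/left min,max',r.min(0).round(1),r.max(0).round(1),'rel plate',k.min(0).round(1),k.max(0).round(1),'mean',k.mean(0).round(1))
E
python3 loc.py 90
```

```text
ee_pos: [503.6, -217.4, 109.7]
ft_force: [-0.4, 0.6, -3.5]
grasp_force: 30.0
ee_pos: [494.7, -261.2, 109.8]
ft_force: [-1.5, -0.2, -3.2]
grasp_force: 30.0
pos [ 494.7 -261.2  109.8] t 14.0833 F [-1.5 -0.2 -3.2] M [0.13 0.15 0.06] w 17.82956269741862 29.999365210533142
shift in cur axes [-0.3  0.6 -3.1] in goal axes [-0.3  0.6 -3.1] turn [-0.     -0.0011  0.0003] q [-0.47  0.48  1.86 -0.09  0.78 -0.3 ]Traceback (most recent call last):
  File "loc.py", line 3, in <module>
    mk=((c[:,:,0]-c[:,:,2])>60);nz=np.argwhere(mk)[:,::-1]+[335,140];print(len(nz),nz.min(0),nz.max(0))
                                                                                   ~~~~~~^^^
    return umr_minimum(a, axis, None, out, keepdims, initial, where)
ValueError: zero-size array to reduction operation minimum which has no identity
```

```bash
cat > loc.py <<'E'
from h import *
import sys
z=float(sys.argv[1]);o=ctrl.get_obs();t=o['ee_pos'][:2];ex=np.array([-.11,-.994]);ey=np.array([.994,-.11]);pc=np.array([487.6,-348.9])
for n,roi in(('top',(335,130,440,250)),('side',(205,60,310,160))):
    P=cam(n);im=ctrl.get_image(n);cv2.imwrite(f'pics/{n}_last.png',im[:,:,::-1]);h=cv2.cvtColor(im,cv2.COLOR_RGB2HSV);x0,y0,x1,y1=roi
    mk=cv2.inRange(h,(4,150,90),(16,255,255))[y0:y1,x0:x1];nz=np.argwhere(mk>0)[:,::-1]+[x0,y0]
    if len(nz)<20: print(n,'few',len(nz));continue
    W=np.array([atz(P,q,z)[:2] for q in nz]);r=(W-t)@np.c_[ex,ey];k=(W-pc)@np.c_[ex,ey];pp=[2,98]
    print(n,len(nz),'rel tcp fwd/left',np.percentile(r,pp,axis=0).round(1).tolist(),'rel plate',np.percentile(k,pp,axis=0).round(1).tolist(),'mean',k.mean(0).round(1))
E
python3 loc.py 88
```

```text
top few 0
side 198 rel tcp fwd/left [[58.7, -46.6], [439.4, 59.4]] rel plate [[-29.5, -49.2], [351.2, 56.8]] mean [58.   2.3]
```

```bash
cat > plan.py <<'E'
# args: lists of "fwd,z,pitch,n" for the blade's front edge rel. plate centre; prints rows in tool axes
from h import *
import sys
ex=np.array([-.11,-.994]);pc=np.array([487.6,-348.9]);F=np.array([121,-38.2]) # fwd, up at pitch 0
o=ctrl.get_obs();R=Ro.from_rotvec(o['orientation']).as_matrix();p=np.arctan2(-R[2,0]*-1,1) if 0 else np.arcsin(np.clip(R[2,0],-1,1))
rot=lambda p,v:np.array([v[0]*np.cos(p)+v[1]*np.sin(p),-v[0]*np.sin(p)+v[1]*np.cos(p)]) # front down for p>0
cur=np.array([(o['ee_pos'][:2]-pc)@ex,o['ee_pos'][2]])
f=cur+rot(p,F);print('pitch',p.round(3),'front edge now',f.round(1))
for a in sys.argv[1:]:
    tf,tz,tp,n=map(float,a.split(','));n=int(n);lin=[];ang=[];f0=f.copy();p0=p
    for i in range(1,n+1):
        s=i/n;s=s*s*(3-2*s);q=p0+(tp-p0)*s;c=f0+(np.array([tf,tz])-f0)*s-rot(q,F);d=c-cur
        b=rot(-p,d);lin.append([round(-b[0],1),0,round(-b[1],1)]);ang.append([0,round(q-p,3),0]);cur=c;p=q
    f=np.array([tf,tz]);print('"linear":',lin,',"angular":',ang)
E
python3 plan.py 32,9,0.05,12 32,7.5,0.38,12 -20,7.5,0.38,12 -75,10,0.38,10
```

```text
pitch -0.064 front edge now [34.9 79.4]
"linear": [[np.float64(0.1), 0, np.float64(1.1)], [np.float64(0.2), 0, np.float64(3.1)], [np.float64(0.2), 0, np.float64(4.6)], [np.float64(0.2), 0, np.float64(5.8)], [np.float64(0.1), 0, np.float64(6.6)], [np.float64(-0.0), 0, np.float64(7.0)], [np.float64(-0.1), 0, np.float64(7.0)], [np.float64(-0.2), 0, np.float64(6.6)], [np.float64(-0.3), 0, np.float64(5.8)], [np.float64(-0.3), 0, np.float64(4.7)], [np.float64(-0.2), 0, np.float64(3.1)], [np.float64(-0.1), 0, np.float64(1.1)]] ,"angular": [[0, np.float64(0.002), 0], [0, np.float64(0.006), 0], [0, np.float64(0.009), 0], [0, np.float64(0.012), 0], [0, np.float64(0.013), 0], [0, np.float64(0.014), 0], [0, np.float64(0.014), 0], [0, np.float64(0.013), 0], [0, np.float64(0.012), 0], [0, np.float64(0.009), 0], [0, np.float64(0.006), 0], [0, np.float64(0.002), 0]]
"linear": [[np.float64(-0.3), 0, np.float64(-0.8)], [np.float64(-0.7), 0, np.float64(-2.1)], [np.float64(-1.1), 0, np.float64(-3.1)], [np.float64(-1.4), 0, np.float64(-3.9)], [np.float64(-1.6), 0, np.float64(-4.5)], [np.float64(-1.7), 0,
[... 1358 characters left out ...]
4(0.0), 0], [0, np.float64(0.0), 0]]
"linear": [[np.float64(1.5), 0, np.float64(0.5)], [np.float64(4.0), 0, np.float64(1.4)], [np.float64(5.8), 0, np.float64(2.0)], [np.float64(7.1), 0, np.float64(2.5)], [np.float64(7.7), 0, np.float64(2.7)], [np.float64(7.7), 0, np.float64(2.7)], [np.float64(7.1), 0, np.float64(2.5)], [np.float64(5.8), 0, np.float64(2.0)], [np.float64(4.0), 0, np.float64(1.4)], [np.float64(1.5), 0, np.float64(0.5)]] ,"angular": [[0, np.float64(0.0), 0], [0, np.float64(0.0), 0], [0, np.float64(0.0), 0], [0, np.float64(0.0), 0], [0, np.float64(0.0), 0], [0, np.float64(0.0), 0], [0, np.float64(0.0), 0], [0, np.float64(0.0), 0], [0, np.float64(0.0), 0], [0, np.float64(0.0), 0]]
```

```bash

python3 -m pendant '{"grip":[-1,-1,-1,-1,-1,-1,-1,-1,-1,-1,-1,-1],"linear":[[0,0,1],[0.2,0,3],[0.2,0,4.5],[0.2,0,6],[0,0,6.5],[0,0,7],[0,0,7],[-0.2,0,6.5],[-0.3,0,6],[-0.3,0,4.5],[-0.2,0,3],[0,0,1]],"angular":[[0,0.002,0],[0,0.006,0],[0,0.009,0],[0,0.012,0],[0,0.013,0],[0,0.014,0],[0,0.014,0],[0,0.013,0],[0,0.012,0],[0,0.009,0],[0,0.006,0],[0,0.002,0]]}'| grep -E "pos|force"
python3 -m pendant '{"grip":[-1,-1],"linear":[[0,0,0],[0,0,0]],"angular":[[0,0,0],[0,0,0]]}'| grep -E "pos|force"
python3 plan.py 32,7.5,0.05,1 | head -1;python3 go.py 495.3 -261.4 113 -0.11 0.05; python3 loc.py 20
```

```text
ee_pos: [494.2, -262.7, 53.2]
ft_force: [-0.1, 0.3, -3.1]
grasp_force: 30.0
ee_pos: [494.6, -262.7, 54.0]
ft_force: [0.4, 0.3, -3.0]
grasp_force: 30.0
pitch 0.048 front edge now [32.6 10. ]
pos [ 494.6 -262.7   54. ] t 15.4 F [ 0.4  0.3 -3. ] M [0.   0.06 0.01] w 18.003510113969302 29.999519884586334
shift in cur axes [  4.2   0.6 -58.9] in goal axes [  4.3   0.6 -58.9] turn [0.0002 0.0022 0.0001] q [-0.53  0.58  1.85  0.07  0.73 -0.47]
top few 0
side 120 rel tcp fwd/left [[63.8, -45.1], [303.6, 53.3]] rel plate [[-22.7, -47.6], [217.1, 50.7]] mean [17.6 -4.2]
```

```bash

python3 -m pendant '{"grip":[-1,-1,-1,-1,-1,-1,-1,-1,-1,-1,-1,-1],"linear":[[-0.3,0,-0.6],[-0.7,0,-2],[-1.1,0,-3],[-1.4,0,-3.8],[-1.6,0,-4.4],[-1.7,0,-4.7],[-1.7,0,-4.7],[-1.6,0,-4.4],[-1.4,0,-3.8],[-1.1,0,-3.1],[-0.7,0,-2],[-0.3,0,-0.7]],"angular":[[0,0.006,0],[0,0.018,0],[0,0.027,0],[0,0.034,0],[0,0.039,0],[0,0.041,0],[0,0.041,0],[0,0.039,0],[0,0.034,0],[0,0.027,0],[0,0.018,0],[0,0.006,0]]}'| grep -E "pos|force"
python3 -m pendant '{"grip":[-1,-1],"linear":[[0,0,0],[0,0,0]],"angular":[[0,0,0],[0,0,0]]}'| grep -E "pos|force"
python3 plan.py 32,7.5,0.38,1 | head -1;python3 loc.py 20
```

```text
ee_pos: [492.3, -283.8, 87.7]
ft_force: [-0.1, -0.4, -3.0]
grasp_force: 30.0
ee_pos: [492.1, -282.9, 87.4]
ft_force: [0.7, -0.5, -2.6]
grasp_force: 30.0
pitch 0.378 front edge now [32.3  7.3]
top 61 rel tcp fwd/left [[75.2, 0.4], [121.0, 56.8]] rel plate [[9.1, -2.3], [54.9, 54.0]] mean [23.5 28.4]
side 139 rel tcp fwd/left [[86.7, -40.9], [595.0, 162.0]] rel plate [[20.6, -43.7], [528.8, 159.2]] mean [250.3  48.9]
```

```bash

python3 -m pendant '{"grip":[-1,-1,-1,-1,-1,-1,-1,-1,-1,-1,-1,-1],"linear":[[1,0,0.4],[2.6,0,1],[4,0,1.6],[5,0,2],[5.6,0,2.3],[6,0,2.4],[6,0,2.4],[5.6,0,2.3],[5,0,2],[4,0,1.6],[2.6,0,1],[1,0,0.4]],"angular":[[0,0,0],[0,0,0],[0,0,0],[0,0,0],[0,0,0],[0,0,0],[0,0,0],[0,0,0],[0,0,0],[0,0,0],[0,0,0],[0,0,0]]}'| grep -E "pos|force"
python3 plan.py 32,7.5,0.38,1 | head -1;python3 loc.py 20
```

```text
ee_pos: [497.9, -230.7, 87.3]
ft_force: [-0.3, -0.6, -2.6]
grasp_force: 30.0
pitch 0.378 front edge now [-20.3   7.2]
top 81 rel tcp fwd/left [[56.7, 0.3], [110.4, 84.6]] rel plate [[-61.9, -2.4], [-8.2, 81.9]] mean [-37.6  21.2]
side 126 rel tcp fwd/left [[100.6, -45.5], [555.3, 116.8]] rel plate [[-18.0, -48.3], [436.7, 114.1]] mean [47. -8.]
```

```bash
python3 - <<'E'
from h import *
for n,(x0,y0,x1,y1) in(('top',(335,140,440,245)),('side',(205,70,310,160))):
    im=cv2.imread(f'pics/{n}_last.png');h=cv2.cvtColor(im,cv2.COLOR_BGR2HSV)[y0:y1:2,x0:x1:2]
    H,S,V=[h[...,i].astype(int) for i in range(3)]
    ch=np.full(H.shape,'.');ch[(S<40)&(V>170)]=' ';ch[(S>130)&(V>50)&((H<4)|(H>170))]='r';ch[(S>150)&(V>90)&(H>=4)&(H<=16)]='O';ch[V<60]='#'
    print(n,x0,y0);print('\n'.join(''.join(r) for r in ch))
E
```

```text
top 335 140
.....................................................
.........................................##..........
........................................##...........
.......................................##............
....................................####.............
................#..................####.. ....... ...
................#.................###...........   ..
................#.................#... ........    ..
................#..........    ................     .
.................#.........   .................      
...............  .....##...   ................       
...............  ..   .##.   .................       
............  .  ..   ..#. ...................       
...........   .  ..   ..#.. .................        
...........   .  ..   .##.. .............  ..        
..........   ......   .#.. .............   .         
.........   .##..#....##.. ............              
........    .#...#...##... ...........               
........    .#...#.Or##..............                
.......     .#...#...##............    .             
........
[... 3515 characters left out ...]
........            . ........             .........
..........             ... . .             ..........
...........              .                ...........
............                             ............
..............                         ..............
................                     ................
....................             ....................
.....................................................
.....................................................
.....................................................
.....................................................
.....................................................
.....................................................
```

```bash
python3 - <<'E'
from h import *
S=cam('side');ex=np.array([-.11,-.994]);ey=np.array([.994,-.11]);pc=np.array([487.6,-348.9])
for f in(44,0,-20,-48,-60): print(f,[proj(S,[*(pc+f*ex+l*ey),z]).round(1).tolist() for l in(-53,0) for z in(15,30)])
im=cv2.imread('pics/side_last.png');im0=cv2.imread('pics/side0.png')
h=cv2.cvtColor(im,cv2.COLOR_BGR2HSV)[100:150,235:285];m=cv2.inRange(h,(2,120,70),(18,255,255))
print('\n'.join(''.join('O' if v else '.' for v in r) for r in m))
E
```

```text
44 [[274.0, 121.5], [274.2, 117.7], [258.9, 120.4], [259.0, 116.6]]
0 [[272.6, 128.3], [272.8, 124.5], [257.2, 127.1], [257.2, 123.3]]
-20 [[272.0, 131.5], [272.1, 127.7], [256.3, 130.3], [256.3, 126.4]]
-48 [[271.0, 136.1], [271.1, 132.3], [255.1, 134.9], [255.1, 131.0]]
-60 [[270.6, 138.2], [270.7, 134.3], [254.6, 136.9], [254.6, 133.0]]
........O.........................................
........OO..O.....................................
..........OOOO....................................
..........OOOO....................................
..........OOOO..........OO........................
..........OOOO........OOOO........................
...........OOO.........OOO........................
............OO..........O.........................
............OO..........O.........................
.............O.........OO.........................
.............O.........OO.........................
.............O.........O..........................
.............O.........O..........................
.............O.........O..........................
.............O.........O....................
[... 1091 characters left out ...]
.....................................
..................................................
..................................................
..................................................
..................................................
..................................................
..................................................
..................................................
..................................................
..................................................
..................................................
..................................................
..................................................
..................................................
```

The pretzel stayed on the plate, with lobes at side rows 119–126 and the bend still on the blade tip. Keep pulling back.

```bash

python3 -m pendant '{"grip":[-1,-1,-1,-1,-1,-1,-1,-1,-1,-1,-1,-1],"linear":[[1.5,0,0.6],[3,0,1.2],[4,0,1.6],[5,0,2],[5,0,2],[5,0,2],[5,0,2],[5,0,1.8],[5,0,1.5],[5,0,1.2],[5,0,0.5],[3,0,-1]],"angular":[[0,0,0],[0,0,0],[0,0,0],[0,0,0],[0,0,0],[0,0,0],[0,0,0],[0,0,0],[0,0,0],[0,0,0],[0,0,0],[0,0,0]]}'| grep -E "pos|force"
python3 -m pendant '{"grip":[-1,-1,-1,-1,-1,-1,-1,-1,-1,-1],"linear":[[0,0,-5],[0,0,-10],[2,0,-14],[10,0,-14],[14,0,-14],[16,0,-10],[18,0,0],[18,0,5],[16,0,5],[10,0,3]],"angular":[[0,0,0],[0,-0.02,0],[0,-0.04,0],[0,-0.04,0],[0,-0.04,0],[0,-0.04,0],[0,-0.04,0],[0,-0.04,0],[0,-0.04,0],[0,-0.04,0]]}'| grep -E "pos|force"
python3 plan.py 32,7.5,0.38,1 | head -1;python3 loc.py 20;python3 - <<'E'
from h import *
for n,(x0,y0,x1,y1) in(('top',(335,140,440,250)),('side',(205,90,310,160))):
    im=cv2.imread(f'pics/{n}_last.png');h=cv2.cvtColor(im,cv2.COLOR_BGR2HSV)[y0:y1:2,x0:x1:2];m=cv2.inRange(h,(2,120,70),(18,255,255))
    print(n,x0,y0);print('\n'.join(''.join('O' if v else '.' for v in r) for r in m))
E
```

```text
ee_pos: [503.7, -177.2, 92.1]
ft_force: [-0.8, -0.2, -1.8]
grasp_force: 30.0
ee_pos: [513.2, -95.5, 164.4]
ft_force: [0.0, 0.5, -2.5]
grasp_force: 30.0
pitch 0.035 front edge now [-135.2  122. ]
top 399 rel tcp fwd/left [[224.9, -46.4], [298.8, 48.7]] rel plate [[-29.8, -48.8], [44.1, 46.3]] mean [ 8.4 -2.2]
side 81 rel tcp fwd/left [[236.6, -45.7], [760.5, 134.2]] rel plate [[-18.1, -48.2], [505.8, 131.8]] mean [186.6   8.9]
top 335 140
..............OOOOOOOOOOOOOOOOOOOOOOOOOOOOOOOOOOOOOOO
..............OOOOOOOOOOOOOOOOOOOOOOOOOOOOOOOOOOOOOOO
..............OOOOOOOOOOOOOOOOOOOOOOOOOOOOOOOOOOOOOOO
..............OOOOOOOOOOOOOOOOOOOOOOOOOOOOOOOOOOOOOOO
..............OOOOOOOOOOOOOOOOOOOOOOOOOOOOOOOOOOOOOOO
..............OOOOOOOOOOOOOOOOOOOOOOOOOOOOOOOOOOOOOOO
..............OOOOOOOOOOOOOOOOOOOOOOOOOOOOOOOOOOOOOOO
..............OOOOOO............OOOOOOOOOOOOOOOOOOOOO
..............OOO..................OOOOOOOOOOOOOOOOOO
..............O......................OOOOOOOOOOOOOOOO
.......................................OOOOOOOOOOOOOO
........................................OOOOOOOOOOOOO
..........
[... 3513 characters left out ...]
.OOO................................................
O.O.O................................................
OOOO.................................................
.O.O................................................O
.O...................................................
.OO..................................................
...................................................OO
...................................................OO
...................................................OO
O................................................O..O
....................................................O
...................................................OO
...................................................OO
```

The pretzel lies in the middle of the plate (about +8, −2 mm off centre). Now lay the turner on the sheet.

```bash

python3 -m pendant '{"grip":[-1,-1,-1,-1,-1,-1,-1,-1,-1,-1,-1,-1],"linear":[[10,0.4,0],[14,0.5,2],[15,0.5,4],[15,0.5,6],[15,0.5,8],[15,0.5,9],[15,0.5,9],[13,0.5,9],[10,0.5,9],[6,0,8],[3,0,5],[0,0,3]],"angular":[[0,-0.008,0],[0,-0.008,0],[0,0,0],[0,0,0],[0,0,0],[0,0,0],[0,0,0],[0,0,0],[0,0,0],[0,0,0],[0,0,0],[0,0,0]]}'| grep -E "pos|force"
python3 -m pendant '{"grip":[-1,-1],"linear":[[0,0,0],[0,0,0]],"angular":[[0,0,0],[0,0,0]]}'| grep -E "pos|force"
python3 go.py 532.5 34.7 48 -0.11 0.019
```

```text
ee_pos: [531.5, 35.2, 93.5]
ft_force: [0.4, 0.6, -2.2]
grasp_force: 30.0
ee_pos: [531.7, 34.6, 94.3]
ft_force: [-0.1, -0.6, -1.8]
grasp_force: 30.0
pos [531.7  34.6  94.3] t 20.9667 F [-0.1 -0.6 -1.8] M [-0.01  0.02  0.02] w 17.415244756891195 29.99962627887726
shift in cur axes [-0.8  0.8 46.2] in goal axes [-0.7  0.8 46.2] turn [-0.0002 -0.0029 -0.0004] q [0.03 0.48 1.92 0.03 0.74 0.12]
```

```bash

python3 -m pendant '{"grip":[-1,-1,-1,-1,-1,-1,-1],"linear":[[0,0,6],[0,0,10],[0,0,12],[0,0,9],[0,0,6],[0,0,3],[0,0,0]],"angular":[[0,0,0],[0,0,0],[0,0,0],[0,0,0],[0,0,0],[0,0,0],[0,0,0]]}'| grep -E "pos|force"
python3 -m pendant '{"grip":[-1,-1],"linear":[[0,0,1.5],[0,0,0]],"angular":[[0,0,0],[0,0,0]]}'| grep -E "pos|force"
python3 -m pendant '{"grip":[-1,-1],"linear":[[0,0,1],[0,0,0]],"angular":[[0,0,0],[0,0,0]]}'| grep -E "pos|force"
python3 -m pendant '{"grip":[-1,-1],"linear":[[0,0,0.7],[0,0,0]],"angular":[[0,0,0],[0,0,0]]}'| grep -E "pos|force"
```

```text
ee_pos: [531.2, 36.0, 47.2]
ft_force: [0.0, -0.5, -2.5]
grasp_force: 30.0
ee_pos: [532.0, 36.1, 46.8]
ft_force: [-0.5, -0.1, -1.8]
grasp_force: 30.0
ee_pos: [532.1, 36.1, 46.1]
ft_force: [0.1, -0.1, -2.2]
grasp_force: 30.0
ee_pos: [532.0, 36.1, 45.2]
ft_force: [-0.8, -0.4, -1.3]
grasp_force: 30.0
```

```bash

python3 -m pendant '{"grip":[-1,-1],"linear":[[0,0,0.7],[0,0,0]],"angular":[[0,0,0],[0,0,0]]}'| grep -E "pos|force"
python3 -m pendant '{"grip":[-1,-1],"linear":[[0,0,0.6],[0,0,0]],"angular":[[0,0,0],[0,0,0]]}'| grep -E "pos|force"
```

```text
ee_pos: [532.1, 36.2, 45.1]
ft_force: [-1.0, 0.5, 5.1]
grasp_force: 30.0
ee_pos: [532.1, 36.3, 45.0]
ft_force: [-2.2, 0.7, 12.8]
grasp_force: 30.0
```

Firmly seated. Release and retreat straight up.

```bash

python3 -m pendant '{"grip":[-0.4,-0.2,0,0.14,0.14,0.14],"linear":[[0,0,0],[0,0,0],[0,0,0],[0,0,0],[0,0,0],[0,0,0]],"angular":[[0,0,0],[0,0,0],[0,0,0],[0,0,0],[0,0,0],[0,0,0]]}'| grep -E "pos|force|width"
python3 -m pendant '{"grip":[0.14,0.14,0.14,0.14,0.14,0.14,0.14,0.14,0.14,0.14,0.14,0.14],"linear":[[0,0,-5],[0,0,-10],[0,0,-15],[0,0,-20],[5,0,-20],[15,-5,-20],[25,-10,-20],[25,-20,-15],[20,-30,0],[20,-30,0],[15,-25,0],[5,-10,0]],"angular":[[0,0,0],[0,0,0],[0,0,0],[0,0,0],[0,0,0],[0,0,0],[0,0,0],[0,0,0],[0,0,0],[0,0,0],[0,0,0],[0,0,0]]}'| grep -E "pos|force|t:"
python3 - <<'E'
from h import *
m=np.zeros((600,800,3),np.uint8)
for n in('top','side'): cv2.imwrite(f'pics/{n}9.png',ctrl.get_image(n)[:,:,::-1])
m[:300]=crop('pics/top9.png',240,140,200,75,4);m[300:,:]=crop('pics/side9.png',160,100,200,125,4)[100:400]
cv2.imwrite('pics/m9.png',m)
E
```

```text
ee_pos: [531.8, 36.1, 43.7]
ft_force: [0.3, -0.1, 0.2]
width: 49.4
grasp_force: 0.0
t: 23.88
ee_pos: [413.7, 178.2, 172.4]
ft_force: [-0.7, -0.7, -0.9]
grasp_force: 0.0
```

View pics/m9.png

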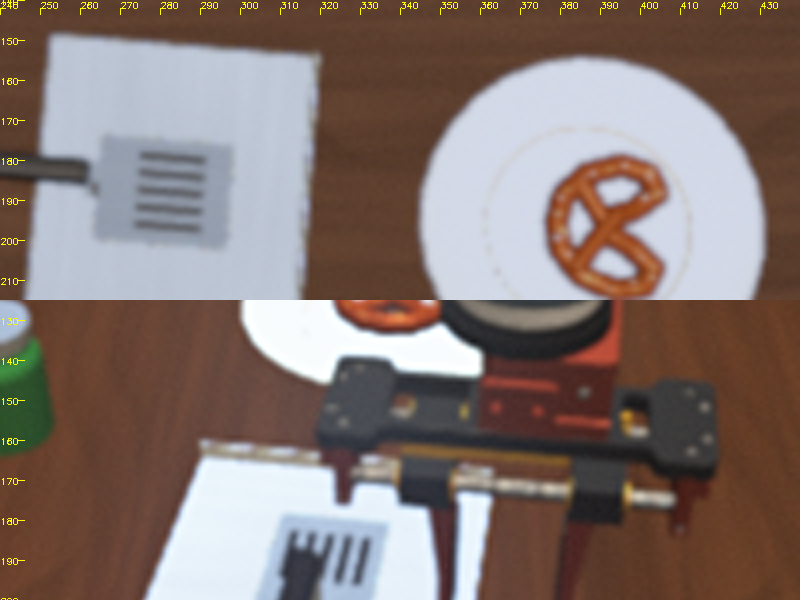

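Final view: the blade lies flat near the sheet's centre (top px ~(281,188)). The pretzel lies flat inside the plate's inner ring (~(392,196)), and the robot is clear of everything.

```bash
python3 -c "
from workcell import ctrl
print(ctrl.close_job())"
```

```text
the job is handed in; nothing more can be done
None
```

I handed the job in after about 24 of the 61 s; no verdict came back. In the last images the pretzel lies flat about 8–15 mm from the plate's centre, the turner's blade is flat near the sheet's centre, and the robot is clear of everything. I did not look again at the crate, bowl or mug at the end.

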